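# Counting chamber out of its case and onto the settling rods

## Task

The glass counting chamber lies flush in its open dark grey storage case, so it cannot be gripped as it lies. Press its end down at the thumb cut-out so that it tips and the other end stands up out of the pocket, take the raised end by the long edges, and set the chamber down, ruled side up, centred across the two glass rods in the steel tray, square to them; then let go. Keep hold of it until it is down on the rods, do not drop it, and leave the tally counter, dropper bottle and forceps between case and tray where they are.

Things in the scene. Friction and masses are not known exactly. Their poses are not given: they have to be found in the camera images.
- chamber: The counting chamber: a greenish glass plate 75 x 35 x 4 mm, 27 g, smooth, with an H of grooves and two silvered squares amid its upper (ruled) face. Origin at the centre of its underside; x along its length, y across, z up out of the ruled face. At the start it lies flat in the case's pocket, its ruled face level with the top of the case, its x along the case's x.
- case: The fixed dark grey plastic storage case, 118 (x) x 64 (y) x 26 (z) mm. Origin at the centre of its underside; x along its length, z up. Its lid, 118 x 64 x 10 mm, lies open flat on the bench along the +y side (y = +36 to +100 mm). The chamber's pocket opens to the -x end in a thumb cut-out; a small square well with cover glasses at the +x end is no part of the job.
- pocket (a point): Centre of the pocket, 4 mm below the top of the case, where the flush chamber's underside lies; axes as the case. The pocket is 79 (x) x 37 (y) mm. From 3 mm on the -x side of this point to the +x end it is a ledge at this height that carries the chamber; the rest of it, on the -x side, is a thumb well 19 mm deeper than the ledge. The plastic is slippery.
- thumb (a point): Middle of the pocket's -x end wall (6 mm thick) at the height of the case's top; axes as the case. Here the wall has a thumb cut-out 30 mm wide (y), open to the outside and 21 mm deep. The near end of the chamber is pressed down here: bear on its last 15 mm, not beyond its end, and follow it down 10 to 18 mm, until it is stopped by the floor of the well (under 10 N).
- ledge (a point): Middle of the ledge's edge over which the chamber tips. When its thumb end has been pressed down to the well's floor and is let go, the chamber slides down to the end wall and stays leaning by itself at about 0.5 rad, its underside on this edge, its +x end standing up, with the underside of that end about 13 mm above the case's top.
- tray: The fixed shallow stainless-steel tray, 200 (x) x 140 (y) x 24 (z) mm, walls and floor 3 mm, filter paper on its floor. Origin at the centre of its underside. In it two glass rods, 8 mm thick and 130 mm long, lie along y at x = -14 and +14 mm, held at y = +-59 mm in white notched holders 6 mm wide, 16 mm high above the bench.
- rods (a point): Midway between the two rods, at the height of their tops: where the centre of the chamber's underside shall be; x is the direction across the rods (along which the chamber's length shall lie, either way round), y along the rods.
- tally: Bystander: chromed hand tally counter, 45 mm across, 27 mm high, with a finger ring, lying between case and tray. Origin at the centre of its underside.
- dropper: Bystander: amber dropper bottle, 36 mm across, 93 mm tall, between case and tray. Origin at the centre of its underside.
- forceps: Bystander: steel forceps 125 mm long, 4 mm high, lying flat beyond the dropper bottle. Origin at mid-length on the bench.

How it is judged (in metres and radians):
On the way, in this order (a step that is already met when the one before it is completed fails the run):
1. the chamber is tipped up in its pocket, its thumb end down in the well (angle between chamber's own z axis and vertical above 0.35 rad and horizontal distance between chamber and pocket below 0.02 m and z of chamber in the frame of pocket below 0.012 m), for 0.2 s.
2. the chamber, still held by the fingers, is within 8 mm of the rods' tops and over them (contact force between the fingers and chamber above 0.5 N and z of chamber in the frame of rods below 0.008 m and horizontal distance between chamber and rods below 0.02 m and angle between chamber's own z axis and vertical below 0.6 rad), for 0.05 s.
At the end, for the whole second after the job is handed in: The chamber rests level and ruled side up on both rods (its underside within 3 mm of the rods' tops, tilt under 0.08 rad), its centre within 12 mm of the midpoint between the rods, its length within 0.25 rad of square across them, released and at rest (horizontal distance between chamber and rods below 0.012 m and z of chamber in the frame of rods between -0.003 and 0.003 m and angle between chamber's own z axis and vertical below 0.08 rad and angle between the x axis of chamber and the x axis of rods, either way round below 0.25 rad and linear speed of chamber below 0.02 m/s); the robot touches nothing.
It fails at once if the tally counter, the dropper bottle or the forceps is moved more than 30 mm (distance of any of tally, dropper, forceps from where it was at the start of the episode above 0.03 m).
It also fails if it takes over 51 s, if anything falls off the work surface, if the arm or the gripper's body presses on something with over 40 N, if the wrist force passes 120 N, or if a joint passes its speed limit or range.

## Robot

A 6-joint arm with a two-finger parallel gripper is mounted at the origin on the work surface. World frame = base frame: x ahead of the robot, y to its left, z up, the work surface at z = 0. Lengths are in m, angles in degrees, forces in N, time in s.
With the tool pointing down it reaches from about 0.25 to 0.725 m from the base axis. Payload 9.7 kg.
Tool frame: the origin (TCP) lies at the very end of the fingers, on their centre line; the grasp point (between the pads) lies 19 mm behind it; z points along the fingers, y is the line along which they close (so a half turn about z gives the same grasp; the last joint's range is limited). The gripper opens to 85 mm and grips with 20 to 120 N. Pads are 22 mm wide; open, the fingers measure 114 mm over their backs; the gripper's body (76 mm by 85 mm) begins 54 mm behind the grasp point. The pads swing forward as they close: fully open they stand 13 mm farther back than shut.
Start: joints at [-70.359, 4.979, 10.078, 95.1, 0, 90], TCP at [0.185, -0.518, 0.231] pointing down, gripper open.
Joint ranges: [-179.16, 179.16], [-48.56, 103.87], [-65.8, 70.77], [-126.05, 130.52], [-82.76, 87.17], [-180, 180]. Speed limits (degrees/s): [127.2, 127.2, 147.25, 180, 180, 180].

## Interface

Orientations are given as [roll, pitch, yaw] about the fixed x, y, z axes, in that order (R = Rz(yaw) Ry(pitch) Rx(roll)).
In Python, from workcell import bot, viewer, finder gives the robot as it stands. The module is installed in compiled form; this text tells all that it offers.
- The arm moves only by the shell command python3 -m inch 'ROWS' [FORCE]. ROWS is JSON, a list that holds one entry, the list of rows, each a list of 7 numbers: the opening in per cent of the stroke, from 0 (shut) to 100 (fully open), then the shift along the tool's x, y, z in mm, then the turn, a rotation vector about the tool's x, y, z in degrees. In form: [[[grip, tx, ty, tz, ax, ay, az], ...]]. A call has 1 to 8 rows; each row shifts and turns the commanded pose from where the row before left it, along the tool's axes as they then stand; what a row does not reach is not made up. A row lasts 1/8 s, in which the tool goes at most 62.5 mm and 10.7 degrees, less where a joint would pass 70% of its speed; a pose out of reach is approached as far as the arm can. A call with a gripper value outside its range is refused whole. The fingers move at their own pace and stop on an object; FORCE is the grip in N (left out, the last holds). Time passes only in rows, so rows that do not move let the fingers close. It gives the time, the measured TCP pose, the force, the opening and the grip force at its end, in the units of the state.
- bot.get_obs(): the state, without advancing time (a new reading comes with each control period).
- viewer.camera(name): name is "scene" or "top" or "wrist"; returns a dict with "pixels" (480x640x3 uint8, red, green, blue), "vfov" (degrees; the focal length in pixels is half the picture's height over the tangent of half this angle, whatever the lens; pixels are square), "cx", "cy" (the principal point, pixels), "R" (3x3) and "t" (3): a world point X has camera coordinates R X + t. Camera axes: x right, y down, z forward; pixel columns grow to the right and rows downward; lengths in m; the calibration is good to about 2 mm. A picture is of the moment at which its call begins. There is no depth.
- bot.job_done(): hands the job in; it is judged then, once.
Trained networks look in the newest picture that a camera, given by its name, has taken for a name from the list of things; names that differ only in an ending like _2 or _b are one class to them, and where a whole thing is asked for, a point or a joint stands for the part that bears it (a point fixed in the world has none). Each returns a list of dicts, best first, with "conf" (0 to 1); they miss things now and then, are a little off and sometimes report something else, mostly with a low value. They report only what shows in the picture. A call takes as long as a camera call.
- finder.outline_of(camera, thing): "pixels" (480x640 bool, what is visible of it) and "extent" ([centre column, centre row, width, height] in pixels, round what is visible of it).
- finder.mark_of(camera, thing): "position" ([column, row] in pixels: a listed point, or the origin of a listed thing).
The state is a dict: "time": time; "q": joint angles; "qd": joint speeds; "joint_efforts": joint torques, N m; "ee_pos": TCP position; "tcp_rot": TCP orientation; "wrist_force": force on the tool from outside, world axes, zero at the start; "torque": the same for the moment, N m; "opening": finger opening in m; "grasp_force": force on a finger pad.
Only numpy, scipy, OpenCV 4.12 (cv2) and the standard library are available. Lean on these libraries where they do the work, as an engineer would, in place of code of your own. Each camera call takes 0.05 s, during which the arm holds its last target. There are 200 camera calls.

## Working session

There is one attempt and no reset: what is moved stays moved. The work goes in short steps, Python scripts to look and compute and a shell command to move; the robot and the scene stay as the last step left them, time stands still between calls to the robot, and variables do not carry over. Pictures are saved under pics/ and viewed, at most 12 in all, crops included, and the job is handed in when it is done.

```bash
mkdir -p pics
cat > h.py <<'E'
import numpy as np, cv2
from workcell import bot, viewer, finder
from scipy.spatial.transform import Rotation as Ro
def ray(c,p):
    f=240/np.tan(np.radians(c['vfov'])/2)
    R=np.array(c['R']);t=np.array(c['t'])
    d=R.T@np.array([(p[0]-c['cx'])/f,(p[1]-c['cy'])/f,1]);return -R.T@t,d
def at(c,p,z):
    o,d=ray(c,p);return o+d*(z-o[2])/d[2]
def proj(c,X):
    f=240/np.tan(np.radians(c['vfov'])/2)
    v=np.array(c['R'])@np.array(X)+np.array(c['t']);return f*v[0]/v[2]+c['cx'],f*v[1]/v[2]+c['cy']
def save(c,n): cv2.imwrite('pics/'+n,c['pixels'][:,:,::-1])
E
python3 - <<'E'
from h import *
o=bot.get_obs();print(o['ee_pos'],o['tcp_rot'],o['time'])
Z=dict(chamber=.022,case=0,pocket=.022,thumb=.026,ledge=.022,tray=0,rods=None,tally=0,dropper=0,forceps=0)
for cam in ('top','scene'):
    c=viewer.camera(cam);save(c,cam+'1.png')
    print(cam,-np.array(c['R']).T@np.array(c['t']))
    for k,z in Z.items():
        z=.019 if z is None else z   # placeholder rods height
        for r in finder.mark_of(cam,k)[:2]:
            print(k,round(r['conf'],2),np.round(r['position'],1),np.round(at(c,r['position'],z),4))
E
```

```text
[ 0.18478833 -0.51778022  0.23059314] [-1.79924225e+02  1.55665219e-03  1.96406403e+01] 0.0
top [ 4.34762600e-01 -1.11447961e-04  9.05208027e-01]
chamber 0.76 [424.6 259.8] [ 0.4864 -0.2282  0.022 ]
case 0.83 [419.4 255.9] [ 0.4958 -0.2237  0.    ]
pocket 0.79 [421.3 263. ] [ 0.4803 -0.2214  0.022 ]
thumb 0.85 [429.  283.7] [ 0.4396 -0.2336  0.026 ]
thumb 0.38 [301.1 243.3] [0.523  0.0137 0.026 ]
ledge 0.61 [423.1 267.5] [ 0.4714 -0.2245  0.022 ]
tray 0.9 [215.7 253.8] [0.5076 0.1843 0.    ]
rods 0.73 [211.7 253.4] [0.507  0.1882 0.019 ]
tally 0.91 [312.  286.2] [ 0.4396 -0.0062  0.    ]
tally 0.47 [308.4 166.6] [ 0.6833 -0.0033  0.    ]
dropper 0.79 [298.6 239.7] [0.5329 0.019  0.    ]
forceps 0.8 [308.3 168.6] [ 0.6791 -0.003   0.    ]
scene [ 0.92284445 -0.15845623  0.58352989]
chamber 0.91 [187.4 244.7] [ 0.4862 -0.2247  0.022 ]
chamber 0.43 [187.8 244.4] [ 0.4859 -0.224   0.022 ]
case 0.74 [194.2 259.5] [ 0.5013 -0.2213  0.    ]
pocket 0.62 [192.1 243.5] [ 0.4862 -0.2174  0.022 ]
thumb 0.58 [180.8 223.8] [ 0.4449 -0.2283  0.026 ]
ledge 0.6 [186.6 245.3] [ 0.487 -0.226  0.022]
tray 0.77 [424.9 201.9] [0.5068 0.1825 0.    ]
tray 0.59 [363.1 318.7] [ 0.6804 -0.0051  0.    ]
rods 0.62 [428.1 201.3] [0.5209 0.1773 0.019 ]
tally 0.9 [309.6 196.7] [ 0.4321 -0.0072  0.    ]
dropper 0.7 [343.4 234.2] [0.5284 0.0209 0.    ]
dropper 0.31 [362.1 320.2] [ 0.6821 -0.0074  0.    ]
forceps 0.81 [363.  321.2] [ 0.684  -0.0068  0.    ]
forceps 0.55 [182.5 228.3] [ 0.433  -0.2301  0.    ]
```

Run:
```python
from h import *
c=viewer.camera('top');im=c['pixels']
cr=np.vstack([np.hstack([cv2.resize(im[200:320,340:500],(480,360),interpolation=2),]),np.hstack([cv2.resize(im[190:310,140:300],(480,360),interpolation=2)])])
cr=np.hstack([cr[:360],cr[360:]]);cr=cv2.resize(cr,(800,300));cv2.imwrite('pics/cr1.png',cr[:,:,::-1])
for k,z in (('chamber',.026),('case',.026),('tray',.024)):
    m=finder.outline_of('top',k)[0]
    ys,xs=np.nonzero(m['pixels'])
    P=np.array([at(c,(a,b),z)[:2] for a,b in zip(xs,ys)],dtype=np.float32)*1000
    print(k,m['conf'],cv2.minAreaRect(P),P.mean(0))
    cs=viewer.camera('scene');m=finder.outline_of('scene',k)[0]
    ys,xs=np.nonzero(m['pixels'])
    P=np.array([at(cs,(a,b),z)[:2] for a,b in zip(xs,ys)],dtype=np.float32)*1000
    print(' scene',m['conf'],cv2.minAreaRect(P),P.mean(0))
cv2.imwrite('pics/scene2.png',cs['pixels'][:,:,::-1])
```

```text
chamber 0.61 ((484.69842529296875, -222.58743286132812), (74.7957534790039, 35.488670349121094), 13.865677833557129) [ 484.33585 -222.7005 ]
 scene 0.92 ((485.51373291015625, -221.60116577148438), (78.64517211914062, 35.343109130859375), 12.061060905456543) [ 486.99823 -221.67697]
case 0.65 ((488.8242492675781, -184.25474548339844), (119.04492950439453, 140.2606201171875), 13.02000904083252) [ 490.5611  -176.62172]
 scene 0.6 ((498.708984375, -184.73382568359375), (133.6082305908203, 130.97457885742188), 12.449385643005371) [ 510.15585 -179.74873]
tray 0.94 ((510.1637268066406, 184.43783569335938), (202.292724609375, 147.79457092285156), 9.025825500488281) [508.74078 185.02283]
 scene 0.72 ((516.8204345703125, 181.07962036132812), (210.3504180908203, 153.89910888671875), 8.610788345336914) [525.05786 180.0156 ]
```

View pics/cr1.png

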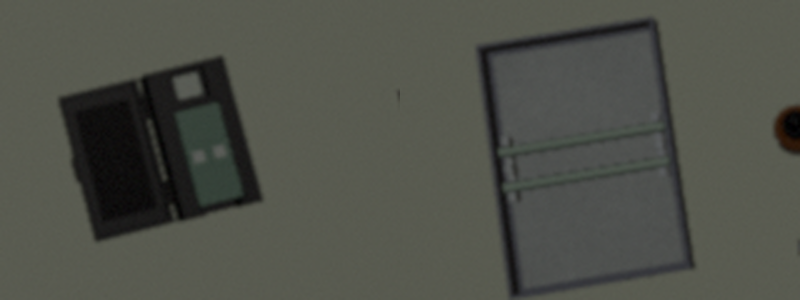

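View pics/scene2.png

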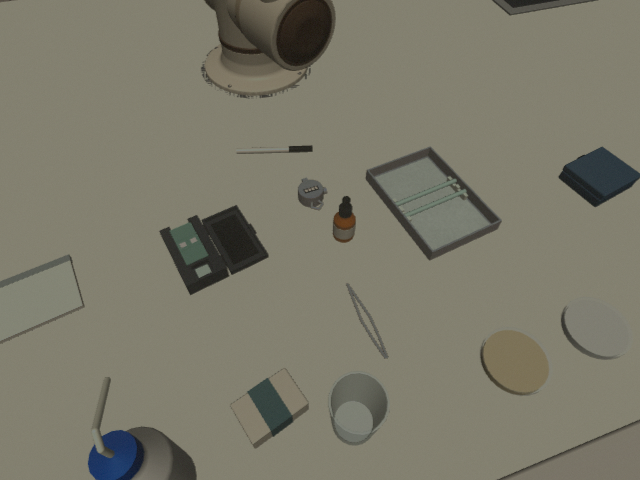

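```bash
python3 -m inch '[[[0,43,-22.7,16,0,0,0],[0,43,-22.7,16,0,0,0],[0,43,-22.7,16,0,0,0],[0,43,-22.7,16,0,0,0],[0,43,-22.7,16,0,0,0],[0,43,-22.7,16,0,0,0],[0,43,-22.7,16,0,0,0],[0,43,-22.7,16,0,0,0]]]' 30
python3 -m inch '[[[0,0,0,0,0,0,-10.4],[0,0,0,0,0,0,-10.4],[0,0,0,0,0,0,-10.4],[0,0,0,0,0,0,-10.4],[0,0,0,0,0,0,-10.4],[0,0,0,0,0,0,-10.4],[0,0,0,0,0,0,-10.4],[0,0,0,0,0,0,-10.4]]]'
cat >> h.py <<'E'
def delta(xyz,rpy=None):
    o=bot.get_obs();R=Ro.from_euler('xyz',o['tcp_rot'],degrees=True)
    print('t',round(o['time'],2),'pos',np.round(o['ee_pos'],4),'rot',np.round(o['tcp_rot'],2),'F',np.round(o['wrist_force'],2))
    print('tool shift mm',np.round(R.inv().apply(np.array(xyz)-o['ee_pos'])*1000,1))
    if rpy is not None: print('turn',np.round((R.inv()*Ro.from_euler('xyz',rpy,degrees=True)).as_rotvec(degrees=True),2))
E
python3 - <<'E'
from h import *
c=viewer.camera('wrist');save(c,'w1.png')
for k,z in dict(chamber=.022,pocket=.022,thumb=.026,ledge=.022).items():
    for r in finder.mark_of('wrist',k)[:1]: print(k,r['conf'],r['position'],at(c,r['position'],z))
m=finder.outline_of('wrist','chamber')
if m:
    ys,xs=np.nonzero(m[0]['pixels']);P=np.array([at(c,p,.026)[:2] for p in zip(xs,ys)],dtype=np.float32)*1000
    print(m[0]['conf'],cv2.minAreaRect(P))
delta([.448,-.2305,.04],[180,0,103])
E
```

```text
time: 2.6
ee_pos: [0.4488, -0.23, 0.103]
tcp_rot: [180.0, -0.0, 19.6]
wrist_force: [0.3, -1.1, -0.3]
opening: -0.0
grasp_force: 0.0
time: 3.6
ee_pos: [0.4478, -0.2313, 0.1033]
tcp_rot: [180.0, 0.0, 103.2]
wrist_force: [-0.1, 0.5, 0.7]
opening: 0.0004
grasp_force: 0.0
chamber 0.96 [364.4, 245.1] [ 0.48308305 -0.22481017  0.022     ]
thumb 0.95 [310.8, 244.3] [ 0.44588281 -0.23163097  0.026     ]
0.67 ((490.5240478515625, -185.5179901123047), (119.78301239013672, 134.28675842285156), 12.802973747253418)
t 3.9 pos [ 0.4478 -0.2313  0.1033] rot [180.     0.   102.65] F [-0.09 -0.62 -0.9 ]
tool shift mm [ 0.8  0.4 63.3]
turn [ 0.    0.   -0.35]
```

View pics/w1.png

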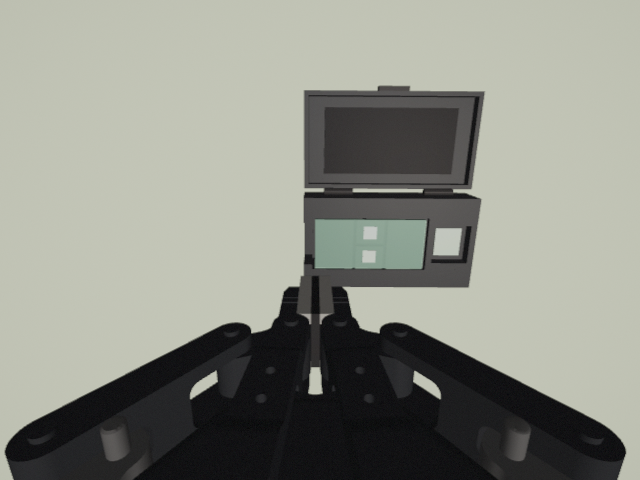

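Run:
```python
from h import *
c=viewer.camera('wrist')
for p in [(371,244),(315,219),(315,269),(427,220),(423,268)]: print(p,np.round(at(c,p,.026),4))
o=bot.get_obs();R=Ro.from_euler('xyz',o['tcp_rot'],degrees=True).as_matrix()
for v in [(0,0,0),(0,.0145,0),(0,-.0145,0),(.011,0,0),(-.011,0,0)]: print(v,np.round(proj(c,o['ee_pos']+R@np.array(v))))
```

```text
(371, 244) [ 0.4865 -0.2222  0.026 ]
(315, 219) [ 0.4447 -0.2134  0.026 ]
(315, 269) [ 0.4527 -0.2489  0.026 ]
(427, 220) [ 0.519  -0.1973  0.026 ]
(423, 268) [ 0.5271 -0.2313  0.026 ]
(0, 0, 0) [313. 295.]
(0, 0.0145, 0) [344. 295.]
(0, -0.0145, 0) [282. 295.]
(0.011, 0, 0) [313. 273.]
(-0.011, 0, 0) [313. 316.]
```

```bash
python3 -m inch '[[[0,0,2.7,20,0,0,0],[0,0,2.7,30,0,0,0],[0,0,0,20,0,0,0],[0,0,0,0,0,0,0],[0,0,0,3,0,0,0],[0,0,0,3,0,0,0],[0,0,0,0,0,0,0]]]'; python3 -m inch '[[[0,0,0,2,0,0,0],[0,0,0,2,0,0,0],[0,0,0,2,0,0,0],[0,0,0,2,0,0,0],[0,0,0,0,0,0,0]]]'
```

```text
time: 4.82
ee_pos: [0.4532, -0.2302, 0.0276]
tcp_rot: [180.0, 0.0, 102.8]
wrist_force: [-0.9, 0.2, 0.5]
opening: -0.0001
grasp_force: 0.0
time: 5.45
ee_pos: [0.4529, -0.2301, 0.019]
tcp_rot: [-180.0, -0.0, 102.8]
wrist_force: [0.0, -0.4, 0.2]
opening: -0.0001
grasp_force: 0.0
```

```bash
python3 -m inch '[[[0,0,0,2,0,0,0],[0,0,0,1,0,0,0],[0,0,0,1,0,0,0],[0,0,0,0,0,0,0]]]';python3 -m inch '[[[0,0,0,1,0,0,0],[0,0,0,0,0,0,0]]]'; python3 -m inch '[[[0,0,0,1,0,0,0],[0,0,0,0,0,0,0]]]'
python3 - <<'E'
from h import *
c=viewer.camera('scene');im=c['pixels'][195:300,140:280];cv2.imwrite('pics/s3.png',cv2.resize(im,(700,525),interpolation=2)[:,:,::-1])
E
```

```text
time: 5.95
ee_pos: [0.453, -0.2301, 0.0152]
tcp_rot: [-180.0, -0.0, 102.8]
wrist_force: [-0.1, 0.0, -1.0]
opening: -0.0001
grasp_force: 0.0
time: 6.2
ee_pos: [0.4531, -0.2301, 0.0142]
tcp_rot: [-180.0, 0.0, 102.8]
wrist_force: [0.8, 0.2, -0.6]
opening: -0.0003
grasp_force: 0.0
time: 6.45
ee_pos: [0.4532, -0.2302, 0.0138]
tcp_rot: [180.0, 0.0, 102.8]
wrist_force: [-0.8, -0.0, 4.2]
opening: -0.0003
grasp_force: 2.2
```

View pics/s3.png

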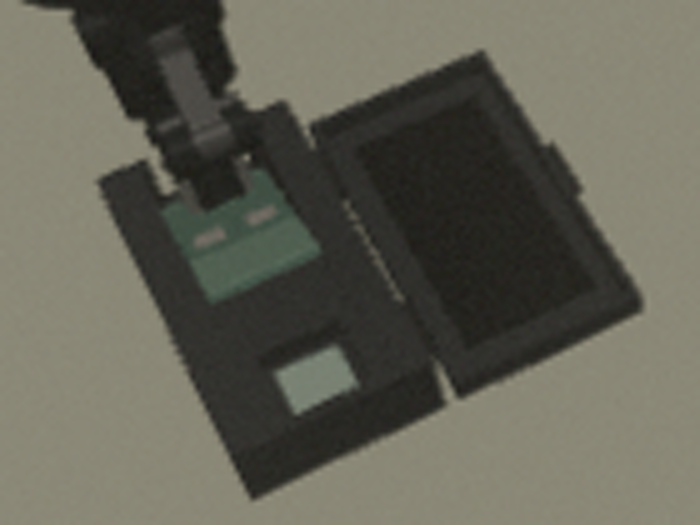

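```bash
python3 -m inch '[[[0,0,0,-6,0,0,0],[0,0,0,-14,0,0,0],[0,0,0,-30,0,0,0],[0,0,0,-40,0,0,0],[56,0,0,-10,0,0,10],[56,0,0,0,0,0,10],[56,0,0,0,0,0,10],[56,0,0,0,0,0,10]]]';  python3 -m inch '[[[56,0,0,0,0,0,10],[56,0,0,0,0,0,10],[56,0,0,0,0,0,10],[56,0,0,0,0,0,10],[56,0,0,0,0,0,10],[56,0,0,0,0,0,0]]]'
python3 - <<'E'
from h import *
u=np.array([.975,.223,0]);P=np.array([.485,-.2225,.022]);z=np.array([0,0,1.])
def Q(s,v,h,th=.502): # chamber point
    n=np.array([-.223,.975,0]);a=np.array([np.cos(th),np.sin(th)]);b=np.array([-np.sin(th),np.cos(th)])
    w=np.array([-.0047,-.00096])+s*a+h*b
    return P+u*w[0]+z*w[1]+n*v
ims=[]
for cam in('scene','wrist'):
    c=viewer.camera(cam);im=c['pixels'].copy()
    m=finder.outline_of(cam,'chamber');print(cam,m[0]['conf'] if m else None,np.round(m[0]['extent']) if m else '')
    mk=finder.mark_of(cam,'chamber');print([(np.round(r['position'],1),round(r['conf'],2)) for r in mk[:1]],'pred',np.round(proj(c,Q(0,0,0)),1))
    pts=[proj(c,Q(s,v,.004)) for s,v in((.0375,.0175),(.0375,-.0175),(-.0375,-.0175),(-.0375,.0175))];print(np.round(pts,1))
    k=4 if cam=='scene' else 1
    im=cv2.resize(im,None,fx=k,fy=k,interpolation=2)
    for p in pts: cv2.circle(im,(int(p[0]*k),int(p[1]*k)),3,(255,0,0),1)
    ims.append(im[190*4:300*4,140*4:240*4] if k==4 else im[:440,:])
out=np.hstack([i if i.shape[0]==440 else i for i in ims]);out=cv2.resize(out,(800,int(out.shape[0]*800/out.shape[1])))
cv2.imwrite('pics/g1.png',out[:,:,::-1])
t=P+u*.0224;delta([t[0],t[1],.075],(Ro.from_euler('xyz',[180,0,12.8],degrees=True)*Ro.from_rotvec([0,14.4,0],degrees=True)).as_euler('xyz',degrees=True))
E
```

```text
time: 7.5
ee_pos: [0.4532, -0.2302, 0.1143]
tcp_rot: [179.9, 0.0, 62.5]
wrist_force: [0.0, 0.1, 0.2]
opening: 0.0479
grasp_force: 0.0
time: 8.25
ee_pos: [0.4532, -0.2302, 0.114]
tcp_rot: [180.0, -0.0, 12.9]
wrist_force: [-0.1, 0.1, 0.1]
opening: 0.0481
grasp_force: 0.0
scene 0.78 [192. 243.  35.  26.]
[(array([189.2, 243.7]), 0.77)] pred [187.7 242. ]
[[203.  243.1]
 [180.8 253.1]
 [171.7 236.8]
 [192.1 227.9]]
wrist 0.89 [316. 199.  53.  90.]
[(array([315.1, 203.4]), 0.75)] pred [316.3 199.8]
[[288.7 156.9]
 [344.6 157.2]
 [338.3 240.5]
 [293.6 240.3]]
t 8.55 pos [ 0.4531 -0.2301  0.1134] rot [180.    -0.    12.94] F [-0.27  0.93 -0.3 ]
tool shift mm [55.2 -0.3 38.4]
turn [-0.02 14.4   0.14]
```

View pics/g1.png

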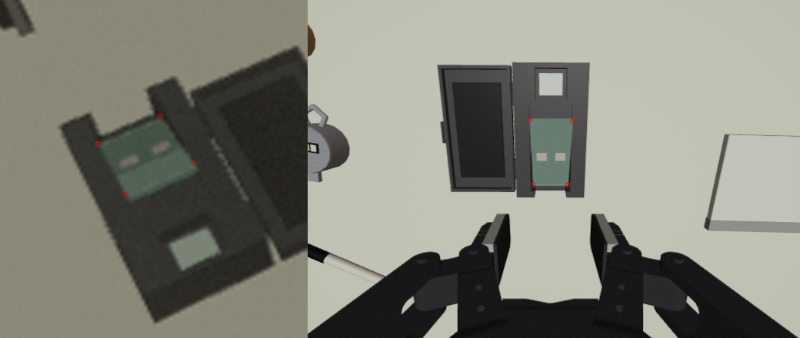

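```bash
python3 -m inch '[[[56,27.6,0,10,0,0,0],[56,27.6,0,28,0,0,0],[56,0,0,0,0,7.2,0],[56,0,0,0,0,7.2,0],[56,0,0,0,0,0,0]]]'
python3 - <<'E'
from h import *
delta([.485+.0224*.975,-.2225+.0224*.223,.030])
E
```

```text
time: 9.18
ee_pos: [0.5053, -0.218, 0.0748]
tcp_rot: [-180.0, -14.4, 12.8]
wrist_force: [-0.3, 0.3, 0.1]
opening: 0.0475
grasp_force: 0.0
t 9.18 pos [ 0.5053 -0.218   0.0748] rot [-179.99  -14.35   12.8 ] F [-0.26  0.25  0.14]
tool shift mm [-9.6 -0.1 43.8]
```

```bash
python3 -m inch '[[[56,-9.6,0,0,0,0,0],[56,0,0,18,0,0,0],[56,0,0,15,0,0,0],[56,0,0,7,0,0,0],[56,0,0,3,0,0,0],[56,0,0,0,0,0,0]]]'
python3 - <<'E'
from h import *
delta([.485+.0224*.975,-.2225+.0224*.223,.030])
c=viewer.camera('wrist');cv2.imwrite('pics/g2.png',cv2.resize(c['pixels'][100:340,160:480],(800,600))[:,:,::-1])
E
```

```text
time: 9.93
ee_pos: [0.5084, -0.2175, 0.0312]
tcp_rot: [-180.0, -14.4, 12.9]
wrist_force: [0.5, 0.8, -0.4]
opening: 0.0478
grasp_force: 0.0
t 9.93 pos [ 0.5084 -0.2175  0.0312] rot [-179.99  -14.39   12.85] F [ 0.48  0.78 -0.43]
tool shift mm [-1.7 -0.3  0.8]
```

View pics/g2.png

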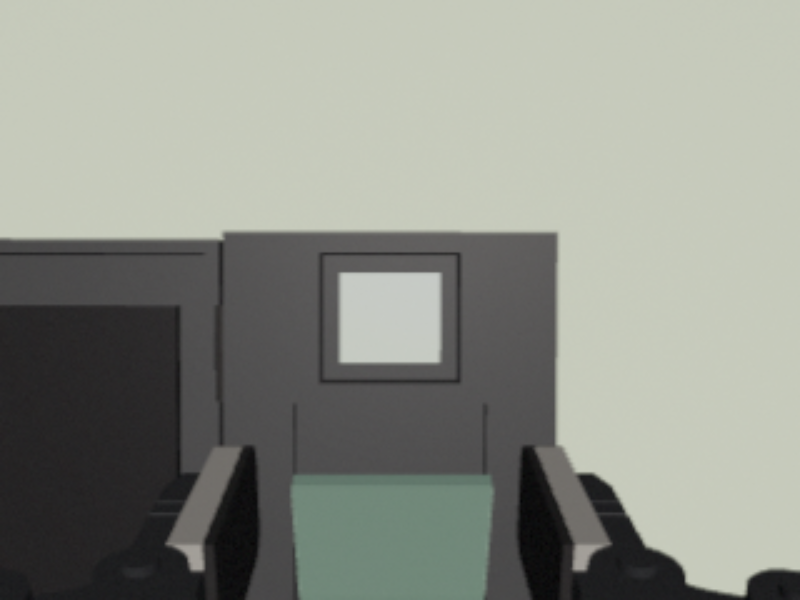

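The raised end stands between the open fingers (crop cols 292–492, fingers at about 255 and 520), with the finger edges projecting past it. I'll close on it now.

```bash
python3 -m inch '[[[56,-1,0,0.8,0,0,0],[30,0,0,0,0,0,0],[30,0,0,0,0,0,0],[30,0,0,0,0,0,0],[30,0,0,0,0,0,0]]]' 40
python3 -m inch '[[[30,2,0,-5,0,0,0],[30,2,0,-8,0,0,0],[30,3,0,-20,0,0,0],[30,0,0,-25,0,0,0],[30,0,0,-25,0,0,0],[30,0,0,0,0,0,0]]]'
python3 - <<'E'
from h import *
for k in('top','scene'):
    c=viewer.camera(k)
    for n,z in(('rods',.02),('tray',0)):
        m=finder.mark_of(k,n)
        if m: print(k,n,m[0]['conf'],at(c,m[0]['position'],z))
    cv2.imwrite(f'pics/r_{k}.png',c['pixels'][:,:,::-1])
t=cv2.resize(cv2.imread('pics/r_top.png')[180:310,130:310],(720,520),interpolation=cv2.INTER_CUBIC)
s=cv2.resize(cv2.imread('pics/r_scene.png')[195:300,140:280],(400,300))
c=viewer.camera('wrist');w=cv2.resize(c['pixels'][:,:,::-1],(400,300))
t=cv2.resize(t,(400,300))
s2=cv2.resize(cv2.imread('pics/r_scene.png')[140:260,355:515],(400,300))
cv2.imwrite('pics/g3.png',np.vstack([np.hstack([t,s]),np.hstack([w,s2])]))
delta([.5,.18,.15])
E
```

```text
time: 10.6
ee_pos: [0.5076, -0.2178, 0.0304]
tcp_rot: [180.0, -14.4, 12.8]
wrist_force: [-0.1, -0.5, 1.3]
opening: 0.0332
grasp_force: 39.6
time: 11.35
ee_pos: [0.4949, -0.2214, 0.1149]
tcp_rot: [179.8, -14.6, 12.9]
wrist_force: [-0.2, -0.2, -1.4]
opening: 0.0335
grasp_force: 39.8
top rods 0.68 [0.51083078 0.18590061 0.02      ]
top tray 0.78 [0.50786378 0.18512055 0.        ]
scene rods 0.67 [0.51180606 0.17956227 0.02      ]
scene tray 0.57 [0.50573638 0.19037323 0.        ]
t 11.7 pos [ 0.4937 -0.2206  0.1114] rot [-179.95  -14.34   12.84] F [-0.02  0.18 -0.16]
tool shift mm [ 101.7 -389.2  -13.5]
```

View pics/g3.png

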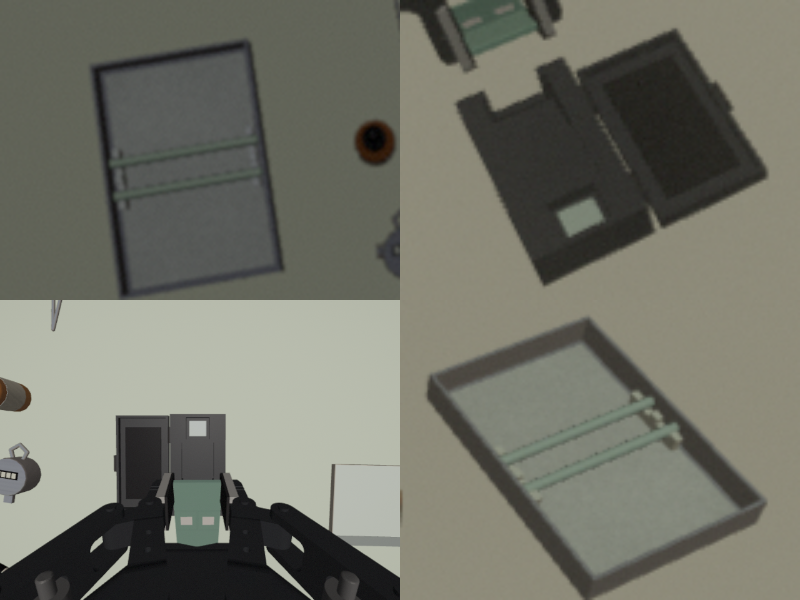

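Run:
```python
from h import *
ct=viewer.camera('top');cs=viewer.camera('scene')
T=lambda x,y:(130+(x)/2.2222-.3,180+y/2.3077-.3)
S=lambda x,y:(355+(x-400)/2.5-.3,140+(y-300)/2.5-.3)
for z in(.012,.016,.02):
  a=np.array([at(ct,T(*p),z) for p in((115,197),(261,173),(110,163),(258,139))])
  b=np.array([at(cs,S(*p),z) for p in((505,457),(653,403),(520,490),(677,432))])
  print(z,a.mean(0)[:2],b.mean(0)[:2],'ang',[np.degrees(np.arctan2(p[0]-q[0],q[1]-p[1])) for p,q in((a[1],a[0]),(a[3],a[2]),(b[0],b[1]),(b[2],b[3]))])
  print(np.round(a[:,:2],3).tolist(),np.round(b[:,:2],3).tolist())
```

```text
0.012 [0.50938727 0.18617296] [0.50968894 0.18988773] ang [np.float64(7.998093827304945), np.float64(7.965226952121069), np.float64(6.286590238111764), np.float64(5.942244559374932)]
[[0.486, 0.248], [0.504, 0.12], [0.515, 0.253], [0.533, 0.123]] [[0.501, 0.128], [0.488, 0.252], [0.531, 0.126], [0.518, 0.254]]
0.016 [0.50905309 0.18533873] [0.51258051 0.18744975] ang [np.float64(7.998093827304947), np.float64(7.965226952121073), np.float64(6.286590238111789), np.float64(5.942244559374905)]
[[0.486, 0.247], [0.504, 0.12], [0.514, 0.252], [0.533, 0.122]] [[0.504, 0.126], [0.491, 0.249], [0.534, 0.124], [0.521, 0.251]]
0.02 [0.5087189  0.18450451] [0.51547209 0.18501178] ang [np.float64(7.998093827304974), np.float64(7.965226952121073), np.float64(6.2865902381118355), np.float64(5.942244559374932)]
[[0.485, 0.246], [0.503, 0.119], [0.514, 0.251], [0.532, 0.122]] [[0.507, 0.124], [0.494, 0.246], [0.537, 0.122], [0.524, 0.248]]
```

```bash
python3 -m inch '[[[30,0,0,-12,0,-7.2,0],[30,0,0,-13,0,-7.2,0],[30,0,0,-13,0,-7.2,0],[30,0,0,-13,0,-7.2,0],[30,0,0,0,0,0,0]]]'
python3 - <<'E'
from h import *
rpy=(Ro.from_euler('xyz',[180,0,8],degrees=True)*Ro.from_rotvec([0,-14.4,0],degrees=True)).as_euler('xyz',degrees=True)
delta([.5416,.1895,.16],rpy)
o=bot.get_obs();T=Ro.from_euler('xyz',o['tcp_rot'],degrees=True)
a=T*Ro.from_rotvec([0,14.4,0],degrees=True)   # expected chamber: x = a.x, up = -a.z
ca=a.apply([1,0,0]);cb=-a.apply([0,1,0]);cn=-a.apply([0,0,1]);print(ca,cn)
C=np.array(o['ee_pos'])-.0289*ca+.0052*cn
for k in('scene','top','wrist'):
    c=viewer.camera(k);m=finder.outline_of(k,'chamber')
    im=c['pixels'].copy()
    q=np.array([proj(c,C+ca*s+cb*v+cn*.004) for s,v in((.0375,.0175),(.0375,-.0175),(-.0375,-.0175),(-.0375,.0175))])
    mk=finder.mark_of(k,'chamber')
    print(k,np.round(q).tolist(),np.round(m[0]['extent']) if m else 0,mk[0]['position'] if mk else 0,proj(c,C))
    x,y=q.mean(0).astype(int);w=60 if k!='wrist' else 160;x0=max(0,x-w);y0=max(0,y-w*3//4)
    f=400/(2*w);im=cv2.resize(im[y0:y0+w*3//2,x0:x0+2*w],None,fx=f,fy=f,interpolation=2)
    for p in q: cv2.circle(im,(int((p[0]-x0)*f),int((p[1]-y0)*f)),3,(255,0,0),1)
    im=np.pad(im,((0,300-im.shape[0]),(0,400-im.shape[1]),(0,0)))
    cv2.imwrite(f'pics/l_{k}.png',im[:,:,::-1])
cv2.imwrite('pics/l.png',np.hstack([cv2.imread(f'pics/l_{k}.png') for k in('scene','wrist')]))
E
```

```text
time: 12.42
ee_pos: [0.4926, -0.221, 0.1609]
tcp_rot: [-179.9, 14.5, 13.0]
wrist_force: [-0.2, -0.3, -0.2]
opening: 0.0334
grasp_force: 39.8
t 12.43 pos [ 0.4926 -0.221   0.1609] rot [-179.9    14.53   12.96] F [-0.25 -0.3  -0.2 ]
tool shift mm [ 135.6 -389.1  -33.5]
turn [1.14 0.14 4.81]
[ 0.97460241  0.2239301  -0.00233534] [ 0.00265612 -0.0011313   0.99999583]
scene [[180.0, 181.0], [153.0, 191.0], [135.0, 155.0], [160.0, 146.0]] [169. 176.  31.  29.] [160.3, 168.0] (np.float64(157.53115507223959), np.float64(169.91928815045594))
top [[431.0, 248.0], [452.0, 243.0], [464.0, 287.0], [444.0, 293.0]] [446. 266.  18.  38.] 0 (np.float64(447.03285843245715), np.float64(267.6292757154775))
wrist [[277.0, 284.0], [357.0, 284.0], [349.0, 392.0], [285.0, 392.0]] 0 [317.0, 346.3] (np.float64(316.85023427560316), np.float64(337.64652049832637))
```

View pics/l.png

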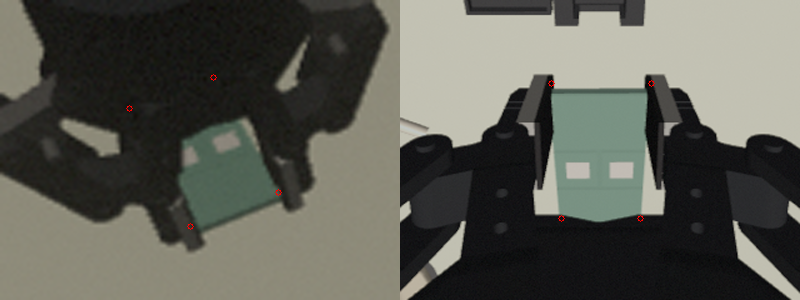

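```bash
python3 -m inch '[[[30,17,-48.6,-4.2,0,0,0],[30,17,-48.6,-4.2,0,0,0],[30,17,-48.6,-4.2,0,0,0],[30,17,-48.6,-4.2,0,0,0],[30,17,-48.6,-4.2,0,0,0],[30,17,-48.6,-4.2,0,0,0],[30,17,-48.6,-4.2,0,0,0],[30,17,-48.6,-4.2,0,0,0]]]'
python3 -m inch '[[[30,0,0,0,1.1,0,4.8],[30,0,0,0,0,0,0]]]'
python3 - <<'E'
from h import *
rpy=(Ro.from_euler('xyz',[180,0,8],degrees=True)*Ro.from_rotvec([0,-14.4,0],degrees=True)).as_euler('xyz',degrees=True)
delta([.5422,.1895,.06],rpy)
E
```

```text
time: 13.88
ee_pos: [0.5474, 0.1653, 0.1623]
tcp_rot: [-178.1, 14.4, 15.9]
wrist_force: [0.5, -0.5, -0.9]
opening: 0.0334
grasp_force: 39.9
time: 14.12
ee_pos: [0.5524, 0.1425, 0.1619]
tcp_rot: [-176.8, 14.6, 13.0]
wrist_force: [0.8, -0.6, 0.6]
opening: 0.0332
grasp_force: 39.9
t 14.12 pos [0.5524 0.1425 0.1619] rot [-176.84   14.59   12.96] F [ 0.84 -0.55  0.59]
tool shift mm [ 26.3 -42.6 101. ]
turn [-1.92  0.32  4.79]
```

```bash
python3 -m inch '[[[30,13,-21,0,0,0,0],[30,13,-21,0,0,0,0],[30,0,0,33,0,0,0],[30,0,0,33,0,0,0],[30,0,0,20,0,0,0],[30,0,0,0,-1.9,0.3,4.8],[30,0,0,0,0,0,0]]]'
python3 - <<'E'
from h import *
rpy=(Ro.from_euler('xyz',[180,0,8],degrees=True)*Ro.from_rotvec([0,-14.4,0],degrees=True)).as_euler('xyz',degrees=True)
delta([.5422,.1895,.04],rpy)
E
```

```text
time: 15.0
ee_pos: [0.5562, 0.1448, 0.0758]
tcp_rot: [-176.8, 14.5, 13.1]
wrist_force: [-0.3, -0.2, -0.6]
opening: 0.0339
grasp_force: 39.9
t 15.0 pos [0.5562 0.1448 0.0758] rot [-176.79   14.53   13.07] F [-0.28 -0.16 -0.6 ]
tool shift mm [  5.6 -44.7  38.1]
turn [-1.94  0.27  4.9 ]
```

```bash
python3 - <<'E'
from h import *
print(np.round(bot.get_obs()['q'],2), [np.round(finder.mark_of('top','dropper')[0]['position'])] if viewer.camera('top') else 0)
E
python3 -m inch '[[[30,0,-10,0,0,0,0],[30,0,0,0,0,0,0]]]'
python3 - <<'E'
from h import *
print(np.round(bot.get_obs()['q'],2)); delta([.5422,.1895,.04])
E
```

```text
[ 13.01  23.14  13.05  94.45   3.19 179.94] [array([298., 245.])]
time: 15.35
ee_pos: [0.5545, 0.153, 0.0757]
tcp_rot: [-176.4, 14.6, 13.7]
wrist_force: [-0.2, -0.4, -1.2]
opening: 0.0331
grasp_force: 39.9
[ 13.67  23.24  13.15  94.49   3.56 179.94]
t 15.35 pos [0.5545 0.153  0.0757] rot [-176.43   14.57   13.73] F [-0.25 -0.42 -1.2 ]
tool shift mm [  5.8 -36.1  37.7]
```

```bash
python3 -m inch '[[[30,0,0,-25,0,0,0],[30,0,0,-25,0,0,0],[30,0,0,0,0,0,0]]]'
python3 - <<'E'
from h import *
rpy=(Ro.from_euler('xyz',[180,0,180+8],degrees=True)*Ro.from_rotvec([0,-14.4,0],degrees=True)).as_euler('xyz',degrees=True)
delta([.478,.1805,.13],rpy)
o=bot.get_obs();print(Ro.from_euler('xyz',o['tcp_rot'],degrees=True).inv().apply([0,0,10.3]))
E
```

```text
time: 15.72
ee_pos: [0.5684, 0.1528, 0.1254]
tcp_rot: [-176.4, 14.4, 13.7]
wrist_force: [-0.8, -0.1, -1.0]
opening: 0.0329
grasp_force: 39.9
t 15.72 pos [0.5684 0.1528 0.1254] rot [-176.45   14.42   13.69] F [-0.78 -0.12 -1.02]
tool shift mm [-79.9 -47.3  18.7]
turn [ -43.83   -5.26 -169.54]
[-2.5649756  -0.61832013 -9.95633368]
```

```bash
python3 -m inch '[[[30,0,0,0,-2.58,-0.31,-9.97],[30,0,0,0,-2.58,-0.31,-9.97],[30,0,0,0,-2.58,-0.31,-9.97],[30,0,0,0,-2.58,-0.31,-9.97],[30,0,0,0,-2.58,-0.31,-9.97],[30,0,0,0,-2.58,-0.31,-9.97],[30,0,0,0,-2.58,-0.31,-9.97],[30,0,0,0,-2.58,-0.31,-9.97]]]'
python3 -m inch '[[[30,0,0,0,-2.58,-0.31,-9.97],[30,0,0,0,-2.58,-0.31,-9.97],[30,0,0,0,-2.58,-0.31,-9.97],[30,0,0,0,-2.58,-0.31,-9.97],[30,0,0,0,-2.58,-0.31,-9.97],[30,0,0,0,-2.58,-0.31,-9.97],[30,0,0,0,-2.58,-0.31,-9.97],[30,0,0,0,0,0,0]]]'
python3 - <<'E'
from h import *
rpy=(Ro.from_euler('xyz',[180,0,180+8],degrees=True)*Ro.from_rotvec([0,-14.4,0],degrees=True)).as_euler('xyz',degrees=True)
delta([.478,.1805,.13],rpy); print(np.round(bot.get_obs()['q'],1))
E
```

```text
time: 16.73
ee_pos: [0.5668, 0.1525, 0.1225]
tcp_rot: [-177.8, 12.8, 96.1]
wrist_force: [0.1, -0.3, -0.2]
opening: 0.033
grasp_force: 39.9
time: 17.73
ee_pos: [0.5666, 0.1518, 0.1229]
tcp_rot: [-179.8, 13.6, 167.3]
wrist_force: [0.5, -0.9, -0.4]
opening: 0.033
grasp_force: 39.9
t 17.73 pos [0.5666 0.1518 0.1229] rot [-179.75   13.62  167.3 ] F [ 0.5  -0.89 -0.35]
tool shift mm [ 88.4   8.4 -28.7]
turn [ -5.25  -0.81 -20.08]
[ 18.5  -2.6 -10.8  70.2  -7.2  30.5]
```

```bash
python3 -m inch '[[[30,44.2,4.2,-14.3,0,0,0],[30,44.2,4.2,-14.3,0,0,0],[30,0,0,0,-2.62,-0.4,-10],[30,0,0,0,-2.62,-0.4,-10],[30,0,0,0,0,0,0]]]'
python3 - <<'E'
from h import *
rpy=(Ro.from_euler('xyz',[180,0,180+8],degrees=True)*Ro.from_rotvec([0,-14.4,0],degrees=True)).as_euler('xyz',degrees=True)
delta([.478,.1805,.05],rpy); print(np.round(bot.get_obs()['q'],1))
E
```

```text
time: 18.35
ee_pos: [0.4786, 0.1805, 0.1303]
tcp_rot: [180.0, 14.4, -172.3]
wrist_force: [-0.5, 0.2, -0.3]
opening: 0.0333
grasp_force: 39.9
t 18.35 pos [0.4786 0.1805 0.1303] rot [ 179.98   14.4  -172.3 ] F [-0.47  0.23 -0.26]
tool shift mm [20.5  0.  77.7]
turn [-0.05 -0.   -0.29]
[ 22.7 -15.4 -21.5  70.   -3.7  14.6]
```

```bash
python3 -m inch '[[[30,10,0,35,0,0,0],[30,10.5,0,35,0,0,0],[30,2,0,8,0,0,0],[30,0,0,0,0,0,0]]]'
python3 - <<'E'
from h import *
delta([.478,.1805,.02])
ims=[]
for k,b in(('top',(140,190,160,120)),('scene',(355,140,160,120)),('wrist',(0,0,640,480))):
    c=viewer.camera(k);mk=finder.mark_of(k,'chamber');
    for n,z in(('chamber',.05),('rods',.02)):
        mk=finder.mark_of(k,n)
        if mk: print(k,n,mk[0]['conf'],np.round(mk[0]['position'],1),at(c,mk[0]['position'],z))
    x,y,w,h=b;ims.append(cv2.resize(c['pixels'][y:y+h,x:x+w],(400,300),interpolation=2)[:,:,::-1])
cv2.imwrite('pics/p1.png',np.vstack([np.hstack(ims[:2]),np.hstack([ims[2],ims[2]*0])]))
E
```

```text
time: 18.85
ee_pos: [0.4766, 0.1806, 0.0497]
tcp_rot: [180.0, 14.4, -172.2]
wrist_force: [-0.1, 0.3, 0.2]
opening: 0.0329
grasp_force: 39.9
t 18.85 pos [0.4766 0.1806 0.0497] rot [ 180.     14.39 -172.16] F [-0.08  0.34  0.17]
tool shift mm [ 6.1 -0.3 29.1]
top chamber 0.56 [214.6 252.5] [0.50611407 0.17621463 0.05      ]
top rods 0.64 [210.9 251.4] [0.51089904 0.18957784 0.02      ]
scene chamber 0.59 [434.8 181. ] [0.50599472 0.19026544 0.05      ]
scene rods 0.77 [429.8 197.6] [0.51495315 0.18331887 0.02      ]
wrist chamber 0.61 [313.2 345.8] [0.5139254 0.1864243 0.05     ]
wrist rods 0.8 [319.5 300.5] [0.50893717 0.18942124 0.02      ]
```

View pics/p1.png

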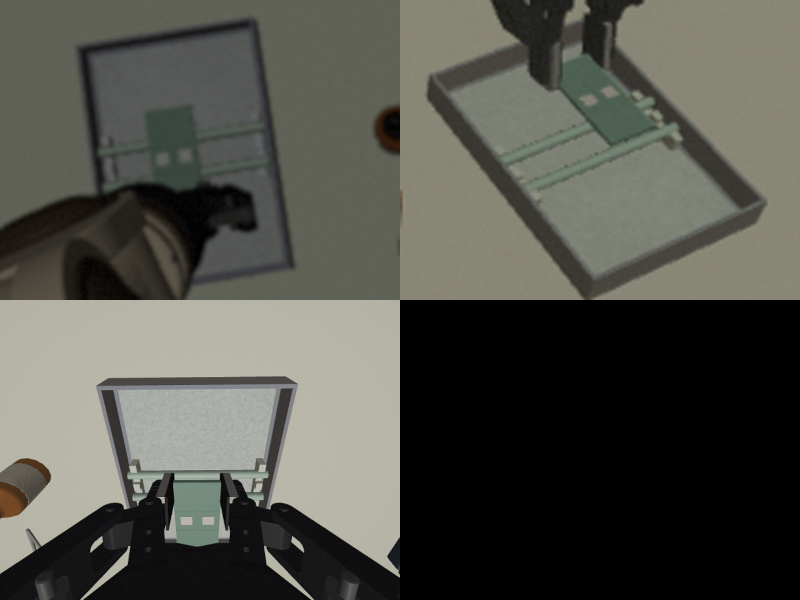

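```bash
python3 -m inch '[[[30,3,-0.5,12,0,0,0],[30,1.5,-0.4,8,0,0,0],[30,1,0,4,0,0,0],[30,0,0,0,0,0,0],[30,0,0,0,0,0,0]]]'; python3 -m inch '[[[30,0.5,0,2,0,0,0],[30,0,0,0,0,0,0]]]';python3 -m inch '[[[30,0.5,0,2,0,0,0],[30,0,0,0,0,0,0]]]'
python3 - <<'E'
from h import *
delta([.4775,.1815,.015]);
E
```

```text
time: 20.08
ee_pos: [0.4775, 0.1798, 0.0251]
tcp_rot: [180.0, 14.5, -172.0]
wrist_force: [0.3, 0.2, 0.4]
opening: 0.033
grasp_force: 39.9
time: 20.32
ee_pos: [0.4773, 0.1797, 0.0228]
tcp_rot: [180.0, 14.4, -172.0]
wrist_force: [0.2, 0.7, -0.9]
opening: 0.0331
grasp_force: 39.9
time: 20.58
ee_pos: [0.4772, 0.1796, 0.0205]
tcp_rot: [-180.0, 14.4, -172.0]
wrist_force: [0.6, 0.2, 0.1]
opening: 0.033
grasp_force: 39.9
t 20.57 pos [0.4772 0.1796 0.0205] rot [-180.     14.41 -171.99] F [0.62 0.22 0.06]
tool shift mm [0.8 1.8 5.5]
```

```bash
for i in 1; do python3 -m inch '[[[30,0.5,2,2,0,0,0],[30,0,0,0,0,0,0]]]'; python3 -m inch '[[[30,0.3,0,1,0,0,0],[30,0,0,0,0,0,0]]]'; python3 -m inch '[[[30,0.3,0,1,0,0,0],[30,0,0,0,0,0,0]]]'; done | egrep 'ee_pos|force'
```

```text
ee_pos: [0.4769, 0.1818, 0.0184]
wrist_force: [0.1, 0.2, -0.5]
grasp_force: 39.9
ee_pos: [0.4769, 0.1816, 0.0175]
wrist_force: [-0.6, 0.1, -0.9]
grasp_force: 39.9
ee_pos: [0.4769, 0.1816, 0.0165]
wrist_force: [-0.4, -0.3, -0.6]
grasp_force: 39.9
```

```bash
python3 -m inch '[[[30,0.3,0,1,0,0,0],[30,0,0,0,0,0,0]]]' | egrep 'ee_pos|force';  python3 -m inch '[[[30,0.3,0,1,0,0,0],[30,0,0,0,0,0,0]]]'| egrep 'ee_pos|force'
python3 - <<'E'
from h import *
ims=[]
for k,b in(('scene',(395,150,80,60)),('wrist',(180,240,280,210))):
    c=viewer.camera(k);x,y,w,h=b;ims.append(cv2.resize(c['pixels'][y:y+h,x:x+w],(400,300),interpolation=2)[:,:,::-1])
cv2.imwrite('pics/p2.png',np.hstack(ims))
E
```

```text
ee_pos: [0.4768, 0.1816, 0.0154]
wrist_force: [-0.1, -0.4, 0.0]
grasp_force: 39.9
ee_pos: [0.4768, 0.1816, 0.0144]
wrist_force: [-0.3, 0.8, 0.4]
grasp_force: 39.9
```

View pics/p2.png

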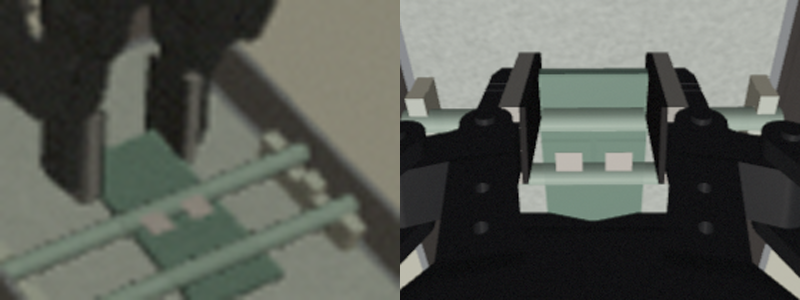

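The chamber and rods render as see-through, so draw order says nothing about height. The chamber hasn't slipped in the grip, and no contact force shows yet, so I'll keep lowering in small steps.

```bash
python3 -m inch '[[[30,0.3,0,1,0,0,0],[30,0,0,0,0,0,0]]]' | egrep 'ee_pos|force';  python3 -m inch '[[[30,0.3,0,1,0,0,0],[30,0,0,0,0,0,0]]]'| egrep 'ee_pos|force'
python3 - <<'E'
from h import *
o=[]
for i in range(4):
    c=viewer.camera('wrist');o.append(bot.get_obs())
print(np.mean([a['wrist_force'] for a in o],0),np.mean([a['torque'] for a in o],0),o[-1]['ee_pos'])
# tilt check: predicted vs seen chamber end/rods in wrist
e=np.array(o[-1]['ee_pos']);T=Ro.from_euler('xyz',o[-1]['tcp_rot'],degrees=True);a=T*Ro.from_rotvec([0,14.4,0],degrees=True)
ca,cb,cn=a.apply([1,0,0]),-a.apply([0,1,0]),-a.apply([0,0,1])
C=e-.0305*ca+.0052*cn
print('C',C,'far-end px',[np.round(proj(c,C+ca*.0375+cb*v+cn*.004)) for v in(-.0175,.0175)])
# rod height: rods near line visible both sides of grip; rods mark
for k in('wrist','scene','top'):
    if k!='wrist': c=viewer.camera(k)
    print(k,[proj(c,[.510+s*.014*.99,.1855+s*.014*.139,z]) for s in(-1,1) for z in(.007,.012,.016)])
c=viewer.camera('wrist');cv2.imwrite('pics/p3.png',cv2.resize(c['pixels'][240:450,180:460],(800,600),interpolation=2)[:,:,::-1])
E
```

```text
ee_pos: [0.4768, 0.1816, 0.0133]
wrist_force: [-0.0, -0.7, -0.3]
grasp_force: 39.9
ee_pos: [0.477, 0.1817, 0.0128]
wrist_force: [-0.4, 0.7, 3.3]
grasp_force: 40.3
[-1.48430318 -0.42074545  3.91468295] [-0.08481449  0.26803234 -0.03490515] [0.47696521 0.18169928 0.01271091]
C [0.50716289 0.18594656 0.0179407 ] far-end px [array([352., 292.]), array([271., 292.])]
wrist [(np.float64(310.32898437776123), np.float64(312.4755279430916)), (np.float64(310.2193997417383), np.float64(319.5836955590597)), (np.float64(310.1276077871566), np.float64(325.5377473554059)), (np.float64(310.5905086122333), np.float64(349.79121051485726)), (np.float64(310.495667665743), np.float64(357.22390378739203)), (np.float64(310.4165101329587), np.float64(363.4274865558942))]
scene [(np.float64(423.4651633163629), np.float64(194.79831832196692)), (np.float64(424.02934412863226), np.float64(192.90445124879622)), (np.float64(424.4849271536507), np.float64(191.37513002514936)), (np.float64(432.7305833047794), np.float64(205.6839059336413)), (np.float64(433.3550444271645), np.float64(203.81015418744366)), (np.float64(433.8593979872253), np.float64(202.29679598148283))]
top [(np.float64(215.32677360152113), np.float64(259.34167007556914)), (np.float64(214.80357739897772), np.float64(259.17758550900055)), (np.float64(214.38079240428482), np.float64(259.04499186197364)), (np.float64(213.45143719242756), np.float64(245.39007039496576)), (np.float64(212.91968272424907), np.float64(245.1489108102833)), (np.float64(212.48999747686383), np.float64(244.9540413319721))]
```

View pics/p3.png

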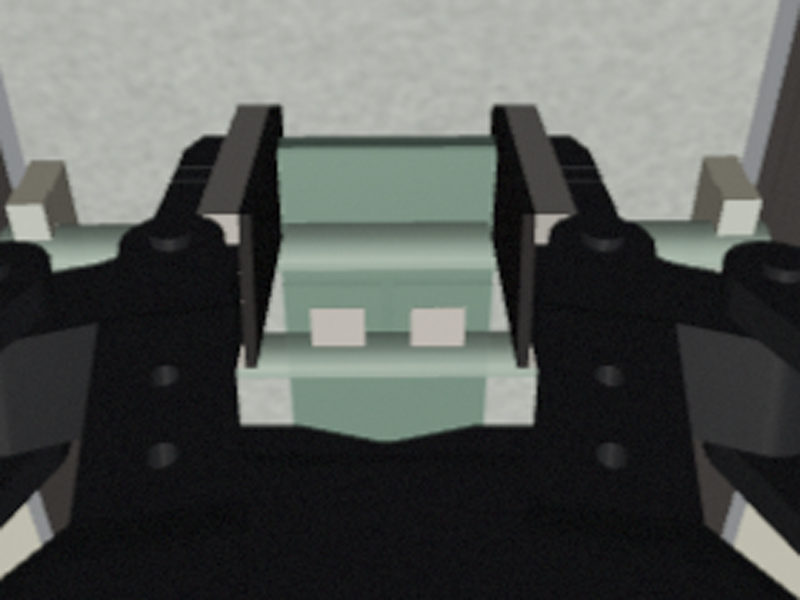

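```bash
python3 -m inch '[[[30,0.1,0,0.4,0,0,0],[30,0,0,0,0,0,0],[42,0,0,0,0,0,0],[46,0,0,0,0,0,0],[54,0,0,0,0,0,0],[54,0,0,0,0,0,0],[54,0,0,0,0,0,0]]]' 20
python3 -m inch '[[[54,0,0,-5,0,0,0],[54,0,0,-10,0,0,0],[54,0,0,-30,0,0,0],[54,0,0,-40,0,0,0],[54,0,0,-40,0,0,0],[54,0,0,-40,0,0,0],[54,0,0,0,0,0,0]]]'
python3 - <<'E'
from h import *
ims=[]
for k,b in(('top',(140,190,160,120)),('scene',(355,140,160,120))):
    c=viewer.camera(k);x,y,w,h=b;ims.append(cv2.resize(c['pixels'][y:y+h,x:x+w],(400,300),interpolation=2)[:,:,::-1])
    m=finder.outline_of(k,'chamber')[0];ys,xs=np.nonzero(m['pixels'])
    P=np.array([at(c,p,.021)[:2] for p in zip(xs,ys)],dtype=np.float32)*1000
    print(k,m['conf'],cv2.minAreaRect(P))
    for n,z in(('chamber',.017),('rods',.017)):
        mk=finder.mark_of(k,n)
        if mk: print(n,round(mk[0]['conf'],2),at(c,mk[0]['position'],z))
cv2.imwrite('pics/e1.png',np.hstack(ims));delta([0,0,0])
E
```

```text
time: 23.65
ee_pos: [0.4767, 0.1816, 0.0119]
tcp_rot: [180.0, 14.4, -172.0]
wrist_force: [0.0, 0.2, 0.7]
opening: 0.0461
grasp_force: 0.0
time: 24.52
ee_pos: [0.4369, 0.1765, 0.1762]
tcp_rot: [179.9, 14.8, -172.0]
wrist_force: [0.6, -0.9, -0.5]
opening: 0.0461
grasp_force: 0.0
top 0.65 ((506.3360595703125, 185.82571411132812), (75.34854125976562, 37.05482864379883), 7.936137676239014)
chamber 0.77 [0.50678117 0.18669074 0.017     ]
rods 0.82 [0.50971634 0.18652007 0.017     ]
scene 0.96 ((507.8079528808594, 187.23306274414062), (76.5149154663086, 38.56654357910156), 8.50910472869873)
chamber 0.84 [0.5027034  0.18701947 0.017     ]
rods 0.64 [0.51305106 0.1859635  0.017     ]
t 24.93 pos [0.4358 0.1757 0.1709] rot [-179.98   14.35 -171.99] F [ 0.33 -0.56 -0.02]
tool shift mm [ 484.2 -113.3   52.6]
```

View pics/e1.png

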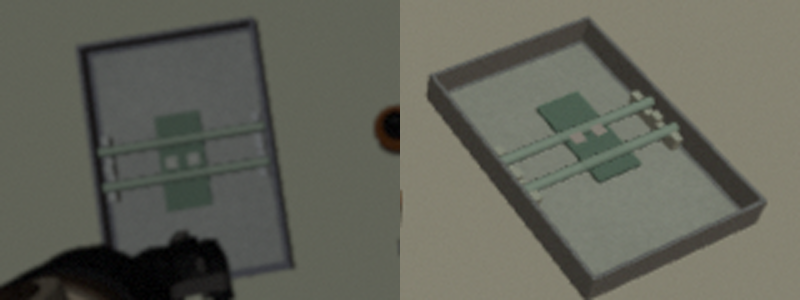

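The chamber lies level across both rods: squares at about (182,160) in the top panel, midway between the rods, within about 4 mm and 1° of target. The robot is clear of it.

```bash
python3 -c "
from workcell import bot
print(bot.job_done())"
```

```text
the job is handed in; nothing more can be done
None
```

The chamber was tipped, gripped by its long edges and set down ruled side up across the two rods, about 4 mm off centre and 1° off square by the cameras, then released and handed in at about 25 s; the verdict was not shown.

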